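# Open the bench strainer for washing

## Robot

A 6-joint arm with a two-finger parallel gripper is mounted at the origin on a cart in front of the work surface, level with it; the furniture and walls round the work are solid. World frame = base frame: x ahead of the robot, y to its left, z up, the work surface at z = 0. Lengths are in m, angles in rad, forces in N, time in s.
With the tool pointing down it reaches from about 0.35 to 0.975 m from the base axis. Payload 4.9 kg.
Tool frame: the origin (TCP) lies midway between the tips of the shut fingers; the grasp point (between the pads) lies 19 mm behind it; z points along the fingers, y is the direction in which the jaws open and shut (so a half turn about z gives the same grasp; the last joint's range is limited). The gripper opens to 85 mm and grips with 20 to 120 N. Pads are 22 mm wide; open, the fingers measure 114 mm over their backs; the gripper's body (76 mm by 85 mm) begins 54 mm behind the grasp point. The pads swing forward as they close: fully open they stand 13 mm farther back than shut.
Start: joints at [-1.27, 0.053, 1.613, -0, 1.476, -0.119], TCP at [0.255, -0.571, 0.231] pointing down, gripper open.
Joint ranges: [-3.01, 3.01], [-1.01, 2.22], [0.06, 2.58], [-1.02, 4.17], [0.09, 2.62], [-3.14, 3.14]. Speed limits (rad/s): [2.57, 2.57, 3.14, 3.14, 3.14, 3.14].

## Interface

Orientations are given as a unit quaternion [w, x, y, z].
In Python, from plant import manip, cams gives the robot as it stands.
- The arm moves only by the tool jog_arm, never from a script. Its argument "targets" is a list of rows, each a list of 4 numbers: the shift along the tool's x, y, z in m, then the turn about the tool's z in degrees. A call has 1 to 5 rows; each row is the pose to reach, as a shift and turn from the pose commanded when the call began, along the tool's axes at that moment; what a row does not reach only later rows make up. A row lasts 1/12 s, in which the tool goes at most 41.7 mm and 7.16 degrees, less where a joint would pass 70% of its speed; a pose out of reach is approached as far as the arm can. A call with a gripper value outside its range is refused whole. "fingers" is the opening, from 0 (shut) to 1 (fully open), set as the call begins (left out, the last holds). The fingers move at their own pace and stop on an object; the grip force is fixed at half the most. Time passes only in rows, so rows that repeat a pose let the fingers close. It gives the time, the measured TCP pose, the force and the opening at its end, in the units of the state.
- manip.state(): the state, without advancing time (a new reading comes with each control period).
- cams.grab_frame(name): name is "side" or "top"; returns the picture (420x560x3 uint8, red, green, blue); there is no depth.
- cams.get_calibration(name): a dict with "camera_matrix" (3x3 intrinsics, pixels), "cam_to_world" (4x4, takes a point from camera to world coordinates). Camera axes: x right, y up, looking along -z (the intrinsics and any distortion apply to the point x, -y, -z); pixel columns grow to the right and rows downward; lengths in m; the calibration is good to about 2 mm. A picture is of the moment at which its call begins. get_calibration takes no time and is no camera call.
- manip.job_done(): hands the job in, once; it reports no verdict.
The state is a dict: "time": time; "joint_pos": joint angles; "joint_vel": joint speeds; "joint_efforts": joint torques, N m; "tool_pos": TCP position; "tool_rot": TCP orientation; "contact_force": force on the tool from outside, world axes, zero at the start; "ft_torque": the same for the moment, N m; "gripper_width": opening from 0.0 (shut) to 1.0 (fully open).
Only numpy, scipy, OpenCV 4.12 (cv2) and the standard library are available. Lean on these libraries where they do the work, as an engineer would, in place of code of your own. Each camera call takes 0.05 s, during which the arm holds its last target. There are 200 camera calls.

## Task

Open the water strainer for washing: press its blue bayonet cover down against the spring, twist it about a quarter turn counter-clockwise (seen from above) to free it from the lugs, without forcing it, and lift it off. Lift out the steel basket with the yellow handle without tipping it, and leave cover (handle up) and basket standing upright side by side in the aluminium vat. Leave the other things where they lie.

Things in the scene. Friction and masses are not known exactly. Their poses are not given: they have to be found in the camera images.
- pot: Aluminium strainer pot bolted to the worktop (fixed), 108 mm high, 115 mm across its rim, 128 mm across its foot; two steel pipes leave its +x side 45 mm up and end within 120 mm of its axis. Origin: on its axis at worktop height; z up. The locked cover's lugs lie on the pot's x axis, in pockets under two black ledges (red dots on the rim). A seat 80 mm up carries the basket.
- pot_mouth (a point): Centre of the pot's mouth, 108 mm above the worktop; axes as the pot's. The bore between the ledges is 80 mm across. The pockets are 5 mm deep: the cover must go down more than 5 mm (about 7 is best) before it turns, and stay down or it rubs under the ledges; after 8 mm its lugs bottom.
- pot_gap (a point): Middle of one of the two gaps in the ledges that let the lugs out (green dot; the other is opposite), 45 mm from the pot's axis, 85 degrees counter-clockwise from a red dot and pocket. The lugs come out anywhere from 74 to 96 degrees of turn; a solid stop ends the turn just beyond. Axes as the pot's.
- cover: Blue domed cover, loose, 0.2 kg: dome 76 mm across, 58 mm high; two lugs at its lower edge on its own +x and -x sides (14 mm wide, 7 mm high, 95 mm over both); bar handle on top along its x axis, 64 mm long, 16 mm wide, from z = 58 to 94 mm, white-striped ends. Origin: centre of its lower edge, z up; locked it is 93 mm above the worktop, on the pot's axis, x along the pot's x either way round.
- hold_down (a joint): Travel (m) of the grey spring foot inside the cover that presses on the basket; 0 when locked, grows as the cover is pressed, negative (to -0.008) when it is off. Starting to press takes 4 to 5 N, then about 1 N more per mm (11 N at 7 mm). Turned to the gaps and let go, the cover springs up a few mm.
- cover_grip (a point): Grip point of the cover's bar handle, 82 mm above the cover's origin, 24 mm above the dome, 12 mm below the handle's top; axes as the cover's: grip across y (16 mm).
- basket: Steel strainer basket, loose, 0.14 kg, under the cover: body 60 mm across, 62 mm deep, flange 74 mm across on top of it; yellow arch handle, crossbar 57 mm long along the basket's x axis, 12 mm wide, 10 mm high, top at z = 111 mm, open below. Origin: centre of its flat underside, z up. In the pot its origin is 18 mm and the bar's top 129 mm above the worktop (21 mm above the rim).
- basket_grip (a point): Middle of the basket's crossbar, 106 mm above the basket's origin; axes as the basket's: grip across y (12 mm).
- vat: Open aluminium vat, loose, 214 mm (x) by 292 mm (y) by 47 mm high. Origin: centre of its underside on the worktop; z up. Its flat floor, about 10 mm above the worktop, reaches from -80 to +80 mm in x and from -105 to +105 mm in y. Cover and basket fit side by side along y.
- bowl: Small steel-grey bowl, 124 mm across, 45 mm high; a bystander. Origin: centre of its underside.
- tape_roll: Roll of masking tape lying flat, 96 mm across, 25 mm high; a bystander. Origin: centre of its underside.
- blue_dish: Small dark blue dish, 84 mm across, 24 mm high; a bystander. Origin: centre of its underside.
- shears: Black-handled scissors, 206 by 84 by 11 mm, lying flat; a bystander. Origin: centre of their underside.
There are look-alikes about, which are no part of the job. There is more than one size of the cover; the job needs the larger.

How it is judged:
On the way, in this order (a step that is already met when the one before it is completed fails the run):
1. the cover, still down in the pot, has been turned out of its pockets to the gaps (angle between the x axis of cover and the x axis of pot, either way round above 1.2 rad and z of cover in the frame of pot below 0.105 m and horizontal distance between cover and pot below 0.006 m), for 0.05 s.
2. the cover is lifted off, clear of the pot's rim (z of cover in the frame of pot above 0.115 m), for 0.05 s.
3. the basket is lifted out, clear of the pot's rim (z of basket in the frame of pot above 0.112 m), for 0.05 s.
At the end, for the whole second after the job is handed in: Cover and basket both stand on the floor of the vat (underside less than 20 mm above the vat's underside, within its walls), upright within about 8 degrees (0.15 rad), released and at rest; the vat stands flat on the worktop (x of cover in the frame of vat between -0.075 and 0.075 m and y of cover in the frame of vat between -0.11 and 0.11 m and z of each of cover, basket in the frame of vat below 0.02 m and angle between each of cover, basket's own z axis and vertical below 0.15 rad and x of basket in the frame of vat between -0.075 and 0.075 m and y of basket in the frame of vat between -0.11 and 0.11 m and angle between vat's own z axis and vertical below 0.1 rad and height (world z) of vat below 0.01 m and linear speed of each of cover, basket, vat below 0.02 m/s); the robot touches nothing.
It fails at once if the cover is forced: it bears on the pot with more than 90 N (contact force between cover and pot above 90 N).
It fails at once if the basket is tipped more than about 35 degrees (0.6 rad) (angle between basket's own z axis and vertical above 0.6 rad).
It fails at once if a bystander (bowl, tape roll, blue dish, scissors) is shifted more than 30 mm (distance of any of bowl, tape_roll, blue_dish, shears from where it was at the start of the episode above 0.03 m).
It also fails if it takes over 67 s, if anything falls off the work surface, if the arm or the gripper's body presses on something with over 40 N, if the wrist force passes 120 N, or if a joint passes its speed limit or range.

## Working session

There is one attempt and no reset: what is moved stays moved. The work goes in short steps, Python scripts to look and compute and a tool call to move; the robot and the scene stay as the last step left them, time stands still between calls to the robot, and variables do not carry over. Pictures are saved under pics/ and viewed, about 8 in all and at most 12, crops included, and the job is handed in when it is done.

Besides the shell and the picture viewer there is one more tool, called after ">>>" as name(argument=value, ...) on one line, values as JSON. jog_arm: Moves the arm, as the interface text tells. Its arguments: {"type":"object","properties":{"targets":{"type":"array"},"fingers":{"type":"number"}},"required":["targets"]}

```bash
mkdir -p pics; cat > h.py <<'E'
import numpy as np, cv2
from plant import manip, cams
def shot(n,f):
    im=cams.grab_frame(n); cv2.imwrite(f'pics/{f}.png',im[:,:,::-1]); return im
def ray(n,u,v):
    c=cams.get_calibration(n); K=np.array(c['camera_matrix']); T=np.array(c['cam_to_world'])
    p=np.linalg.inv(K)@[u,v,1]; d=T[:3,:3]@[p[0],-p[1],-p[2]]; return T[:3,3],d/np.linalg.norm(d)
def onz(n,u,v,z):
    o,d=ray(n,u,v); return o+d*(z-o[2])/d[2]
def tri(u1,v1,u2,v2):
    a,d=ray('top',u1,v1); b,e=ray('side',u2,v2)
    s,t=np.linalg.lstsq(np.c_[d,-e],b-a,rcond=None)[0]; p,q=a+s*d,b+t*e
    return (p+q)/2,np.linalg.norm(p-q)
def pix(n,P):
    c=cams.get_calibration(n); K=np.array(c['camera_matrix']); T=np.array(c['cam_to_world'])
    q=np.linalg.inv(T)@np.r_[P,1]; r=K@[q[0],-q[1],-q[2]]; return r[:2]/r[2]
E
python3 - <<'E'
from h import *
np.set_printoptions(precision=3,suppress=True)
a=shot('top','top0');b=shot('side','side0')
for n in('top','side'):
    c=cams.get_calibration(n);print(n,c)
print(manip.state())
E
```

```text
top {'camera_matrix': array([[526.788,   0.   , 280.754],
       [  0.   , 526.788, 205.889],
       [  0.   ,   0.   ,   1.   ]]), 'cam_to_world': array([[ 0.018,  0.897, -0.442, -0.183],
       [-1.   ,  0.018, -0.003,  0.033],
       [ 0.006,  0.442,  0.897,  1.664],
       [ 0.   ,  0.   ,  0.   ,  1.   ]])}
side {'camera_matrix': array([[510.282,   0.   , 278.825],
       [  0.   , 510.282, 206.612],
       [  0.   ,   0.   ,   1.   ]]), 'cam_to_world': array([[ 0.927,  0.26 , -0.271,  0.045],
       [-0.376,  0.617, -0.692, -1.358],
       [-0.013,  0.743,  0.669,  1.472],
       [ 0.   ,  0.   ,  0.   ,  1.   ]])}
{'time': 0.1, 'joint_pos': array([-1.27 ,  0.053,  1.614,  0.   ,  1.476, -0.119]), 'joint_vel': array([ 0.001, -0.001, -0.005,  0.002, -0.001,  0.001]), 'joint_efforts': array([  0.   , -39.49 , -37.136,  -0.   ,   0.004,  -0.   ]), 'tool_pos': array([ 0.255, -0.57 ,  0.23 ]), 'tool_rot': array([-0.001,  0.978,  0.208, -0.   ]), 'contact_force': array([ 0.208, -0.618,  0.198]), 'ft_torque': array([-0.026,  0.004,  0.001]), 'gripper_width': 1.0037113103655948}
```

View pics/top0.png

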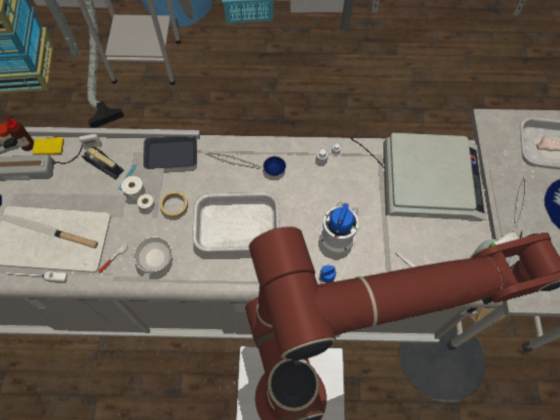

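View pics/side0.png

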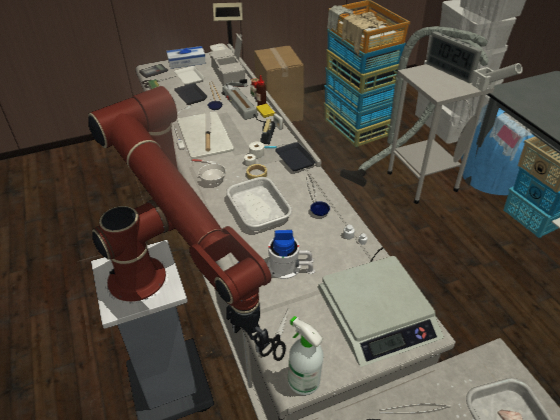

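The top view shows the pot and large cover at about (341,220), the vat at (237,222), the small look-alike cover at (328,273), the tape at (173,204), the bowl at (153,257) and the dish at (275,167). In the side view the cover is at (285,245) and the vat at (259,203). I'll zoom in next.

```bash
python3 - <<'E'
from h import *
np.set_printoptions(precision=3,suppress=True)
t=cv2.imread('pics/top0.png');s=cv2.imread('pics/side0.png')
f=lambda i,x,y:cv2.resize(i[y:y+60,x:x+40],None,fx=9.5,fy=9.5,interpolation=cv2.INTER_CUBIC)
cv2.imwrite('pics/z.png',np.hstack([f(t,321,195),f(s,265,222)]))
# vat: bright-rim contour
for n,im,(x,y,w,h) in(('top',t,(185,185,100,75)),('side',s,(220,172,75,65))):
    pass
for n,im,(x,y,w,h) in(('top',t,(318,190,50,65)),('side',s,(262,222,50,60))):
    hsv=cv2.cvtColor(im[y:y+h,x:x+w],cv2.COLOR_BGR2HSV)
    for nm,lo,hi in(('blue',(105,120,60),(125,255,255)),('red',(0,130,90),(9,255,255)),('green',(45,100,60),(85,255,255))):
        m=cv2.inRange(hsv,lo,hi);k,_,st,c=cv2.connectedComponentsWithStats(m)
        print(n,nm,[(list(st[i]+[x,y,0,0,0]),(c[i]+[x,y]).round(1)) for i in range(1,k)])
E
```

```text
top blue [([np.int64(329), np.int64(204), np.int64(25), np.int64(30), np.int64(509)], array([341.3, 219.2]))]
top red []
top green []
side blue [([np.int64(273), np.int64(230), np.int64(22), np.int64(26), np.int64(463)], array([283.4, 241.9]))]
side red [([np.int64(297), np.int64(245), np.int64(2), np.int64(2), np.int64(3)], array([297.7, 245.7])), ([np.int64(269), np.int64(246), np.int64(2), np.int64(1), np.int64(2)], array([269.5, 246. ])), ([np.int64(262), np.int64(259), np.int64(8), np.int64(14), np.int64(55)], array([264.5, 266.5])), ([np.int64(262), np.int64(274), np.int64(1), np.int64(1), np.int64(1)], array([262., 274.]))]
side green [([np.int64(283), np.int64(257), np.int64(1), np.int64(1), np.int64(1)], array([283., 257.]))]
```

View pics/z.png

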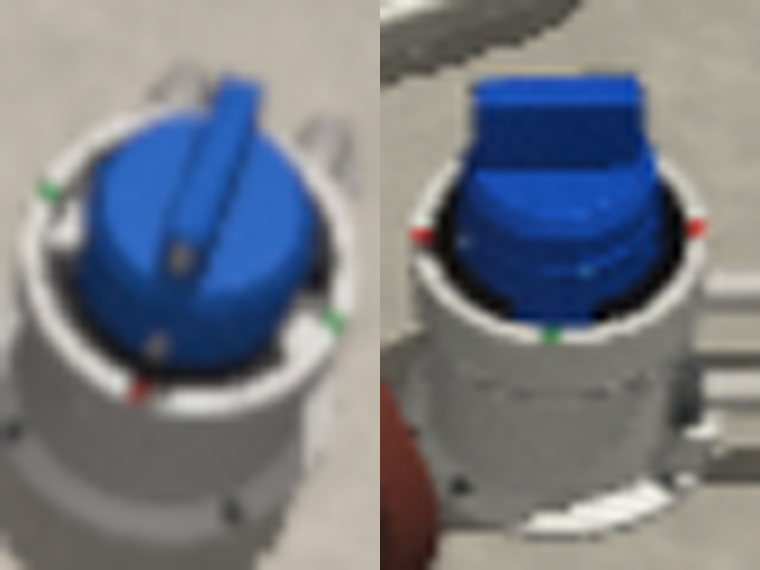

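The crop shows the handle aligned with the red dots, locked. The top view has green dots at crop (48,188) and (334,322), and a red dot at (140,390). The side view has red dots at (41,235) and (314,227), and a green dot at (171,335).

```bash
python3 - <<'E'
from h import *
np.set_printoptions(precision=4,suppress=True)
T=lambda u,v:((u+.5)/9.5-.5+321,(v+.5)/9.5-.5+195)
S=lambda u,v:((u+.5)/9.5-.5+265,(v+.5)/9.5-.5+222)
g1,g2,r1=[onz('top',*T(*p),.108) for p in((48,188),(334,322),(140,390))]
s1,s2,sg=[onz('side',*S(*p),.108) for p in((41,235),(314,227),(171,335))]
print('top g',g1,g2,'c',(g1+g2)/2,'red',r1);print('side r',s1,s2,'c',(s1+s2)/2,'g',sg)
print('tri red',tri(*T(140,390),*S(41,235)),'tri g',tri(*T(334,322),*S(171,335)))
print('handle',tri(*T(212,160),*S(178,91)), onz('top',*T(212,160),.187),onz('side',*S(178,91),.187))
d=s2-s1;print('red axis deg',np.degrees(np.arctan2(d[1],d[0])));d=g1-g2;print('green axis',np.degrees(np.arctan2(d[1],d[0])))
a,b=onz('top',*T(242,82),.187),onz('top',*T(182,236),.187);d=a-b;print('handle deg top',np.degrees(np.arctan2(d[1],d[0])),np.linalg.norm(d))
a,b=onz('side',*S(95,91),.187),onz('side',*S(260,90),.187);d=b-a;print('handle deg side',np.degrees(np.arctan2(d[1],d[0])),np.linalg.norm(d))
t=cv2.imread('pics/top0.png');s=cv2.imread('pics/side0.png')
f=lambda i,x,y:cv2.resize(i[y:y+80,x:x+100],None,fx=4,fy=4,interpolation=cv2.INTER_CUBIC)
cv2.imwrite('pics/v.png',np.hstack([f(t,187,185),f(s,210,165)]))
E
```

```text
top g [ 0.5555 -0.1091  0.108 ] [ 0.5071 -0.2053  0.108 ] c [ 0.5313 -0.1572  0.108 ] red [ 0.4807 -0.1386  0.108 ]
side r [ 0.4822 -0.1368  0.108 ] [ 0.5813 -0.1737  0.108 ] c [ 0.5317 -0.1553  0.108 ] g [ 0.5087 -0.2044  0.108 ]
tri red (array([ 0.4809, -0.1384,  0.1095]), np.float64(0.0015060662157124153)) tri g (array([ 0.5078, -0.2052,  0.1085]), np.float64(0.0015552654833870677))
handle (array([ 0.5314, -0.1561,  0.1844]), np.float64(0.0016399393809979651)) [ 0.5293 -0.1558  0.187 ] [ 0.5313 -0.1581  0.187 ]
red axis deg -20.452932061472804
green axis 63.28526640360204
handle deg top -20.953506009632523 0.06038918162420674
handle deg side -22.311697874719755 0.06201704298903403
```

View pics/v.png

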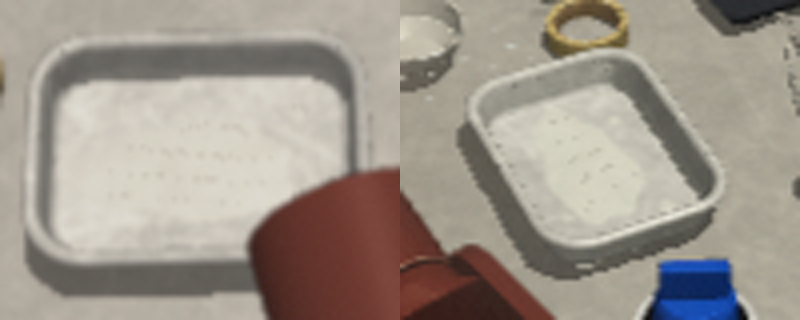

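The crop shows the vat rim's outer edge at about x 25–366 and y 33–265 in the left half. The arm hides its lower right corner. In the side half the rim corners are fully visible.

```bash
cat >> h.py <<'E'
def go(x,y,z,yaw,base=None):
    """tool-frame shift and turn from measured (or given x,y,z,yawdeg) pose to world target"""
    s=manip.state(); q=s['tool_rot']; p=np.array(s['tool_pos']); w,a,b,c=q
    yw=np.degrees(np.arctan2(2*(a*b+w*c),1-2*(b*b+c*c)))
    if base is not None: p,yw=np.array(base[:3]),base[3]
    r=np.radians(yw); d=np.array([x,y,z])-p
    t=-(yaw-yw); t=(t+180)%360-180
    print('t',round(s['time'],2),'pos',p.round(4),'yaw',round(yw,2),'F',np.round(s['contact_force'],1),'w',round(s['gripper_width'],3))
    print('shift',round(d@[np.cos(r),np.sin(r),0],4),round(d@[np.sin(r),-np.cos(r),0],4),round(-d[2],4),'turn',round(t,2))
E
python3 - <<'E'
from h import *
np.set_printoptions(precision=4,suppress=True)
T=lambda u,v:(u/4+187,v/4+185)
S=lambda u,v:((u-400)/4+210,v/4+165)
for nm,p in dict(L=(26,150),R=(364,110),Tm=(200,34),Bm=(150,265),Lt=(33,80),Lb=(26,210),T1=(100,36),T2=(300,33),).items(): print(nm,onz('top',*T(*p),.047))
# side: edges of outer rim
for nm,p in dict(far_l=(470,95),far_r=(615,52),near_r=(723,180),near_l=(570,248),l1=(480,130),l2=(530,212),n1=(600,243),n2=(690,210),f1=(510,77),f2=(580,57),r1=(650,80),r2=(700,140)).items(): print(nm,onz('side',*S(*p),.047))
print('spray',onz('side',303,388,0),'small',onz('top',328,278,0), 'floor corners top',onz('top',*T(60,85),.01),onz('top',*T(60,250),.01),onz('top',*T(345,80),.01))
go(.531,-.1568,.24,-21.3)
E
```

```text
L [0.5451 0.3307 0.047 ]
R [0.5881 0.0471 0.047 ]
Tm [0.6581 0.1904 0.047 ]
Bm [0.4438 0.2198 0.047 ]
Lt [0.6108 0.3307 0.047 ]
Lb [0.4905 0.3258 0.047 ]
T1 [0.6544 0.2767 0.047 ]
T2 [0.6608 0.104  0.047 ]
far_l [0.4605 0.3083 0.047 ]
far_r [0.6322 0.3164 0.047 ]
near_r [0.6602 0.0754 0.047 ]
near_l [0.4798 0.0421 0.047 ]
l1 [0.4525 0.2487 0.047 ]
l2 [0.4601 0.1073 0.047 ]
n1 [0.51   0.0372 0.047 ]
n2 [0.6114 0.0468 0.047 ]
f1 [0.5105 0.3206 0.047 ]
f2 [0.5933 0.3233 0.047 ]
r1 [0.6502 0.2558 0.047 ]
r2 [0.6623 0.1426 0.047 ]
spray [ 0.3959 -0.6419  0.    ] small [ 0.3745 -0.1222  0.    ] floor corners top [0.6246 0.3135 0.01  ] [0.4701 0.3006 0.01  ] [0.6345 0.0647 0.01  ]
t 0.1 pos [ 0.2546 -0.5702  0.2302] yaw 24.05 F [ 0.2 -0.6  0.2] w 1.004
shift 0.4209 -0.2648 -0.0098 turn 45.35
```

>>> jog_arm(targets=[[0.03,-0.019,-0.02,0],[0.063,-0.04,-0.02,0],[0.097,-0.061,-0.02,0],[0.13,-0.082,-0.02,0],[0.163,-0.103,-0.02,0]], fingers=1.0)

```text
time: 0.52
tool_pos: [0.3621, -0.4085, 0.2508]
tool_rot: [-0.0, 0.978, 0.208, -0.0]
contact_force: [1.0, 0.2, 0.5]
gripper_width: 0.998
```

>>> jog_arm(targets=[[0.033,-0.021,0,0],[0.066,-0.042,0,0],[0.099,-0.063,0,0],[0.132,-0.083,0,0],[0.165,-0.104,0,0]])

```text
time: 0.93
tool_pos: [0.4704, -0.2461, 0.2509]
tool_rot: [-0.0, 0.978, 0.208, -0.0]
contact_force: [1.1, -0.9, 0.1]
gripper_width: 0.998
```

```bash
python3 -c "
from h import *
go(.531,-.1568,.235,-21.3)"
```

```text
t 0.93 pos [ 0.4704 -0.2461  0.2509] yaw 24.04 F [ 1.1 -0.9  0.1] w 0.998
shift 0.0917 -0.0569 0.0159 turn 45.34
```

>>> jog_arm(targets=[[0.03,-0.019,0,7],[0.06,-0.038,0,14],[0.0917,-0.0569,0,21],[0.0917,-0.0569,0,28],[0.0917,-0.0569,0,35]])

```text
time: 1.35
tool_pos: [0.5311, -0.1564, 0.2506]
tool_rot: [-0.0, 0.996, -0.093, -0.001]
contact_force: [0.1, -0.9, -0.2]
gripper_width: 0.997
```

>>> jog_arm(targets=[[0,0,0,7],[0,0,0.01,10.3],[0,0,0.01,10.3],[0,0,0.01,10.3]])

```text
time: 1.68
tool_pos: [0.5298, -0.1584, 0.2401]
tool_rot: [-0.0, 0.984, -0.18, -0.001]
contact_force: [0.3, -0.4, 0.6]
gripper_width: 1.002
```

```bash
python3 -c "
from h import *
go(.531,-.1568,.156,-21.3)
a=shot('top','t1');b=shot('side','s1')
f=lambda i,x,y:cv2.resize(i[y:y+80,x:x+60,::-1],None,fx=6.5,fy=6.5,interpolation=cv2.INTER_CUBIC)
cv2.imwrite('pics/z1.png',np.hstack([f(a,311,170),f(b,255,200)]))
"
```

```text
t 1.68 pos [ 0.5298 -0.1584  0.2401] yaw -20.73 F [ 0.3 -0.4  0.6] w 1.002
shift 0.0006 -0.0019 0.0841 turn 0.57
```

View pics/z1.png

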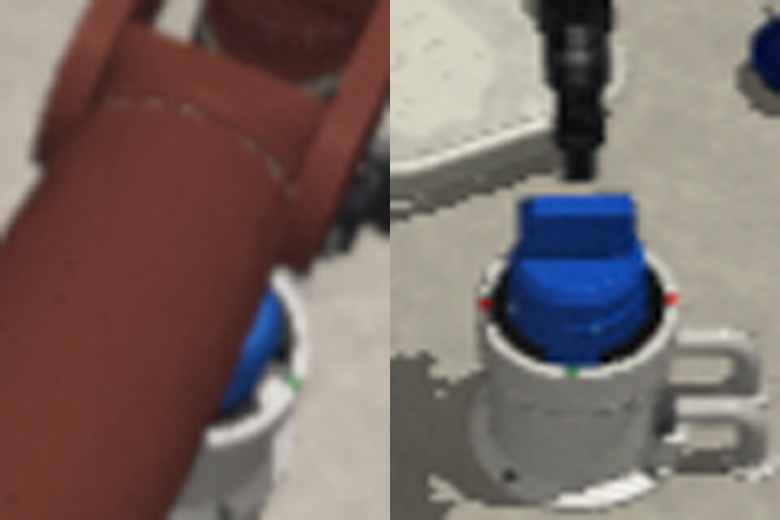

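The side view shows the fingers centred over the handle at crop column 577, straddling it; the arm hides the cover in the top view. Descending.

>>> jog_arm(targets=[[0.0006,-0.0018,0.03,0.5],[0.0006,-0.0018,0.06,0.5],[0.0006,-0.0018,0.084,0.5],[0.0006,-0.0018,0.084,0.5]])

```text
time: 2.12
tool_pos: [0.5282, -0.1558, 0.1515]
tool_rot: [-0.001, 0.983, -0.185, -0.005]
contact_force: [-0.9, 0.7, -0.9]
gripper_width: 1.003
```

>>> jog_arm(targets=[[0,0,0,0],[0,0,0,0],[0,0,0,0],[0,0,0,0],[0,0,0,0]], fingers=0.0)

```text
time: 2.53
tool_pos: [0.5325, -0.1576, 0.1592]
tool_rot: [0.0, 0.983, -0.185, 0.001]
contact_force: [0.3, -0.0, -0.5]
gripper_width: 0.301
```

>>> jog_arm(targets=[[0,0,0,0],[0,0,0,0],[0,0,0,0],[0,0,0,0],[0,0,0,0]])

```text
time: 2.95
tool_pos: [0.5324, -0.1573, 0.1582]
tool_rot: [0.0, 0.983, -0.185, 0.001]
contact_force: [1.0, 1.1, 4.7]
gripper_width: 0.177
```

```bash
python3 -c "
from h import *
go(.531,-.1568,.149,-21.3);s=manip.state();print(s['ft_torque'],s['joint_pos'])
"
```

```text
t 2.95 pos [ 0.5324 -0.1573  0.1582] yaw -21.33 F [1.  1.1 4.7] w 0.177
shift -0.0015 0.0 0.0092 turn -0.03
[ 0.27360144 -0.23033827 -0.01950721] [-4.21587613e-01 -5.86457760e-02  1.84847053e+00  5.05850697e-04
  1.34970478e+00  1.52141661e+00]
```

>>> jog_arm(targets=[[0,0,0.002,0],[0,0,0.004,0],[0,0,0.006,0],[0,0,0.007,0],[0,0,0.007,0]])

```text
time: 3.37
tool_pos: [0.5325, -0.1573, 0.1521]
tool_rot: [-0.0, 0.983, -0.185, 0.001]
contact_force: [-1.9, 2.3, 11.1]
gripper_width: 0.173
```

```bash
python3 -c "
from h import *
go(.531,-.1568,.151,-21.3)
"
```

```text
t 3.37 pos [ 0.5325 -0.1573  0.1521] yaw -21.33 F [-1.9  2.3 11.1] w 0.173
shift -0.0016 0.0001 0.0011 turn -0.03
```

>>> jog_arm(targets=[[0,0,0.0004,-4],[0,-0.0001,0.0004,-8],[0,-0.0002,0.0004,-12],[0,-0.0003,0.0004,-16],[-0.0001,-0.0003,0.0004,-20]])

```text
time: 3.78
tool_pos: [0.5331, -0.1575, 0.1524]
tool_rot: [0.001, 1.0, -0.01, 0.002]
contact_force: [1.1, 1.2, 10.7]
gripper_width: 0.174
```

```bash
python3 -c "
from h import *
go(.5315,-.1565,.1515,63.7);print(manip.state()['ft_torque'])
"
```

```text
t 3.78 pos [ 0.5331 -0.1575  0.1524] yaw -1.15 F [ 1.1  1.2 10.7] w 0.174
shift -0.0016 -0.001 0.0009 turn -64.85
[ 0.28460755  0.09907227 -0.05952633]
```

>>> jog_arm(targets=[[0,-0.0001,0.0003,-5],[0,-0.0002,0.0003,-10],[-0.0001,-0.0003,0.0003,-15],[-0.0001,-0.0004,0.0003,-20],[-0.0001,-0.0005,0.0003,-25]])

```text
time: 4.2
tool_pos: [0.5333, -0.1567, 0.1523]
tool_rot: [0.001, 0.978, 0.207, 0.002]
contact_force: [-0.4, 2.4, 10.9]
gripper_width: 0.181
```

>>> jog_arm(targets=[[0,-0.0001,0,-5],[0,-0.0002,0,-10],[-0.0001,-0.0003,0,-15],[-0.0001,-0.0004,0,-20],[-0.0001,-0.0005,0,-25]])

```text
time: 4.62
tool_pos: [0.5329, -0.1553, 0.1521]
tool_rot: [0.0, 0.91, 0.414, 0.002]
contact_force: [0.7, 5.2, 11.0]
gripper_width: 0.174
```

```bash
python3 -c "
from h import *
go(.5315,-.1565,.1515,63.7);print(manip.state()['ft_torque'])
"
```

```text
t 4.62 pos [ 0.5329 -0.1553  0.1521] yaw 48.87 F [ 0.7  5.2 11. ] w 0.174
shift -0.0019 -0.0002 0.0006 turn -14.83
[ 1.1108348  -0.14718915 -0.22800411]
```

>>> jog_arm(targets=[[0,0,0,-5],[0,0,0,-10],[0,0,0,-14.5],[0,0,0,-14.5]])

```text
time: 4.95
tool_pos: [0.5327, -0.155, 0.1519]
tool_rot: [0.0, 0.851, 0.525, 0.002]
contact_force: [-1.1, 5.8, 12.2]
gripper_width: 0.173
```

```bash
python3 -c "
from h import *
go(.5315,-.1565,.2,63.7);print(manip.state()['ft_torque'])
b=shot('side','s2')
f=lambda i,x,y:cv2.resize(i[y:y+80,x:x+80,::-1],None,fx=7,fy=7,interpolation=cv2.INTER_CUBIC)
cv2.imwrite('pics/z2.png',f(b,245,200))
"
```

```text
t 4.95 pos [ 0.5327 -0.155   0.1519] yaw 63.33 F [-1.1  5.8 12.2] w 0.173
shift -0.0019 -0.0004 -0.0481 turn -0.37
[ 1.16546077 -0.07497374  0.18578541]
```

View pics/z2.png

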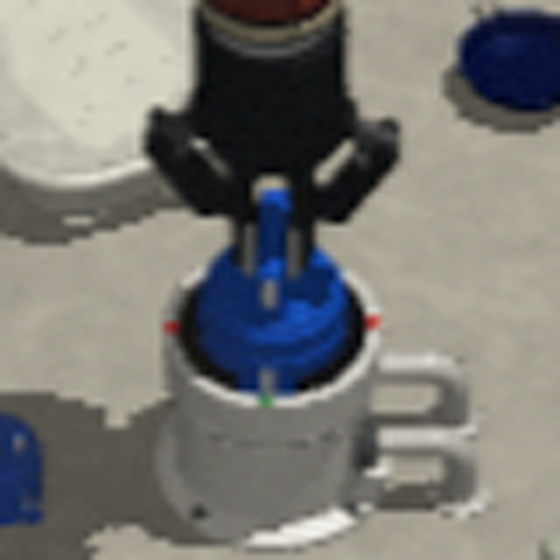

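The lug mark lines up with the green dot (crop ~ (265,400)). Lifting.

>>> jog_arm(targets=[[0,0,-0.004,0],[0,0,-0.008,0],[0,0,-0.012,0],[0,0,-0.016,0],[0,0,-0.02,0]])

```text
time: 5.42
tool_pos: [0.531, -0.1546, 0.1677]
tool_rot: [-0.002, 0.852, 0.524, 0.001]
contact_force: [3.5, 3.9, -5.4]
gripper_width: 0.177
```

```bash
python3 -c "
from h import *
go(.5315,-.1565,.26,63.7)
"
```

```text
t 5.42 pos [ 0.531  -0.1546  0.1677] yaw 63.17 F [ 3.5  3.9 -5.4] w 0.177
shift -0.0015 0.0013 -0.0923 turn -0.53
```

>>> jog_arm(targets=[[0.001,0,-0.004,0],[0.001,0,-0.009,0],[0.001,0,-0.015,0],[0.001,0,-0.025,0],[0.001,0,-0.035,0]])

```text
time: 5.83
tool_pos: [0.5312, -0.1555, 0.2052]
tool_rot: [-0.0, 0.852, 0.524, -0.001]
contact_force: [0.6, 0.2, -1.1]
gripper_width: 0.175
```

>>> jog_arm(targets=[[0,0,-0.02,0],[0,0,-0.045,0],[0,0,-0.06,0],[0,0,-0.06,0]])

```text
time: 6.17
tool_pos: [0.5337, -0.1563, 0.2709]
tool_rot: [0.004, 0.852, 0.524, 0.002]
contact_force: [0.3, 0.3, -1.2]
gripper_width: 0.176
```

```bash
python3 -c "
from h import *
V=np.array([.553,.184]);r=np.radians(3);p=V+.054*np.array([-np.sin(r),np.cos(r)]);print(p)
go(*p,.26,63.7);print(manip.state()['joint_pos'])
b=shot('side','s3')
f=lambda i,x,y:cv2.resize(i[y:y+120,x:x+120,::-1],None,fx=5,fy=5,interpolation=cv2.INTER_CUBIC)
cv2.imwrite('pics/z3.png',f(b,230,165))
"
```

```text
[0.55017386 0.23792599]
t 6.17 pos [ 0.5337 -0.1563  0.2709] yaw 63.15 F [ 0.3  0.3 -1.2] w 0.176
shift 0.3592 -0.1633 0.0109 turn -0.55
[-4.18408446e-01 -1.38700078e-01  1.73290587e+00 -6.98825494e-04
  1.53797688e+00  5.01731905e-02]
```

View pics/z3.png

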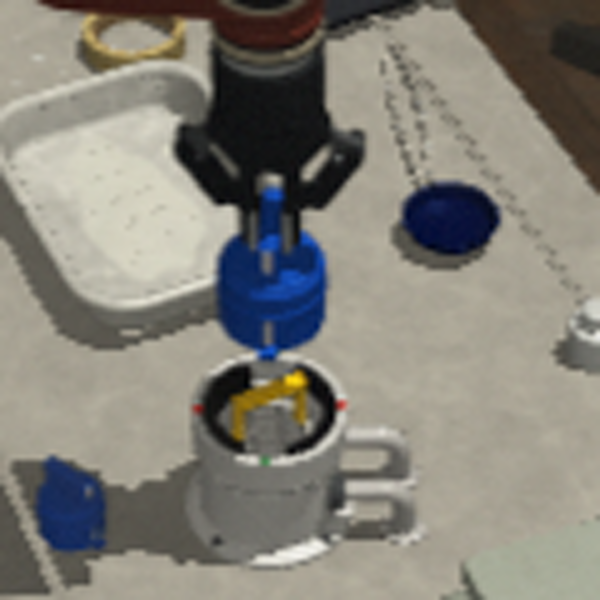

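The cover is off and hanging level. The yellow handle is visible in the pot (crop ~ (270,395)). Now to the vat.

>>> jog_arm(targets=[[0.03,-0.0136,0,0],[0.066,-0.03,0,0],[0.102,-0.0464,0,0],[0.138,-0.0627,0,0],[0.174,-0.079,0,0]])

```text
time: 6.63
tool_pos: [0.5387, 0.0373, 0.263]
tool_rot: [-0.001, 0.852, 0.523, -0.001]
contact_force: [0.5, -0.4, -1.4]
gripper_width: 0.178
```

>>> jog_arm(targets=[[0.036,-0.0164,0,0],[0.072,-0.0328,0,0],[0.108,-0.0491,0,0],[0.144,-0.0655,0,0],[0.174,-0.079,0,0]])

```text
time: 7.05
tool_pos: [0.5467, 0.2291, 0.2628]
tool_rot: [-0.0, 0.852, 0.524, -0.001]
contact_force: [0.2, -0.1, -1.8]
gripper_width: 0.173
```

>>> jog_arm(targets=[[0.011,-0.005,0,-5],[0.011,-0.005,0,-12],[0.011,-0.005,0,-19],[0.011,-0.005,0,-26],[0.011,-0.005,0,-29]])

```text
time: 7.47
tool_pos: [0.5475, 0.2387, 0.2626]
tool_rot: [-0.001, 0.692, 0.722, -0.002]
contact_force: [1.3, -0.5, -1.7]
gripper_width: 0.176
```

```bash
python3 -c "
from h import *
go(.55,.238,.080,93)
a=shot('top','t4');b=shot('side','s4')
f=lambda i,x,y:cv2.resize(i[y:y+110,x:x+110,::-1],None,fx=3.6,fy=3.6,interpolation=cv2.INTER_CUBIC)
cv2.imwrite('pics/z4.png',np.hstack([f(a,185,170),f(b,205,135)]))
"
```

```text
t 7.47 pos [0.5475 0.2387 0.2626] yaw 92.47 F [ 1.3 -0.5 -1.7] w 0.176
shift -0.0008 0.0025 0.1826 turn -0.53
```

View pics/z4.png

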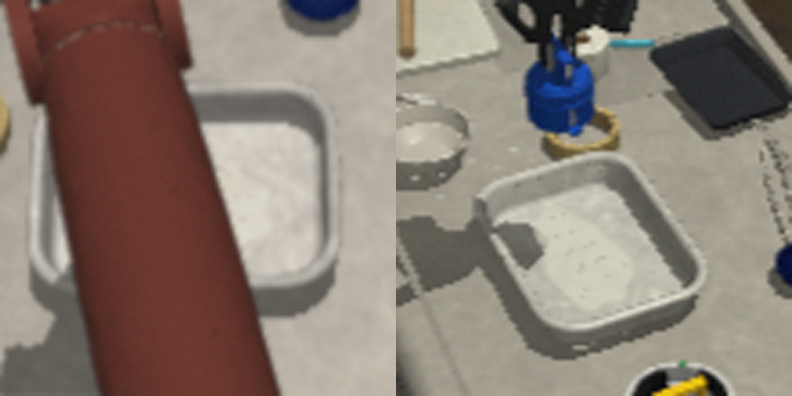

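Cover hanging over the far half of the vat; vat fully visible and matching my estimate. Lowering.

>>> jog_arm(targets=[[0,0.002,0.035,0],[0,0.002,0.075,0],[0,0.002,0.115,0],[0,0.002,0.15,0],[0,0.002,0.172,0]])

```text
time: 7.98
tool_pos: [0.5469, 0.2377, 0.0867]
tool_rot: [-0.002, 0.694, 0.72, -0.004]
contact_force: [-0.4, 0.2, -2.3]
gripper_width: 0.172
```

>>> jog_arm(targets=[[0,0,0.003,0],[0,0,0.006,0],[0,0,0.008,0],[0,0,0.01,0],[0,0,0.01,0]])

```text
time: 8.4
tool_pos: [0.5517, 0.2393, 0.0847]
tool_rot: [0.001, 0.694, 0.72, 0.002]
contact_force: [-0.7, 0.0, -2.2]
gripper_width: 0.177
```

```bash
python3 -c "
from h import *
go(.55,.238,.075,93)
"
```

```text
t 8.4 pos [0.5517 0.2393 0.0847] yaw 92.15 F [-0.7  0.  -2.2] w 0.177
shift -0.0012 -0.0017 0.0097 turn -0.85
```

>>> jog_arm(targets=[[0,0,0.003,0],[0,0,0.006,0],[0,0,0.007,0],[0,0,0.008,0],[0,0,0.008,0]])

```text
time: 8.82
tool_pos: [0.5501, 0.2389, 0.0743]
tool_rot: [-0.0, 0.694, 0.72, -0.0]
contact_force: [-0.7, -0.4, -2.4]
gripper_width: 0.181
```

>>> jog_arm(targets=[[0,0,0.001,0],[0,0,0.001,0],[0,0,0.002,0],[0,0,0.002,0]])

```text
time: 9.15
tool_pos: [0.5507, 0.239, 0.0734]
tool_rot: [0.0, 0.694, 0.72, 0.0]
contact_force: [-1.3, -0.8, 2.9]
gripper_width: 0.175
```

```bash
python3 -c "
from h import *
go(.55,.238,.075,93)
"
```

```text
t 9.15 pos [0.5507 0.239  0.0734] yaw 92.17 F [-1.3 -0.8  2.9] w 0.175
shift -0.0009 -0.0007 -0.0016 turn -0.83
```

>>> jog_arm(targets=[[0,0,0,0],[0,0,0,0],[0,0,0,0],[0,0,0,0]], fingers=0.5)

```text
time: 9.48
tool_pos: [0.5504, 0.239, 0.0726]
tool_rot: [0.0, 0.694, 0.72, 0.0]
contact_force: [-0.6, 0.3, 0.5]
gripper_width: 0.503
```

>>> jog_arm(targets=[[0,0,-0.02,0],[0,0,-0.05,0],[0,0,-0.09,0],[0,0,-0.13,0],[0,0,-0.17,0]])

```text
time: 9.9
tool_pos: [0.5499, 0.2388, 0.244]
tool_rot: [-0.0, 0.694, 0.72, -0.0]
contact_force: [0.5, 0.5, -0.7]
gripper_width: 0.502
```

```bash
python3 -c "
from h import *
go(.531,-.1565,.26,92.17)
im=shot('side','s5')
hsv=cv2.cvtColor(im,cv2.COLOR_RGB2HSV)
m=cv2.inRange(hsv,(20,150,120),(32,255,255))[235:270,260:310];k,_,st,c=cv2.connectedComponentsWithStats(m)
print([(st[i],c[i]+[260,235]) for i in range(1,k)]);print(manip.state()['joint_pos'])
f=lambda i,x,y,w,h,s:cv2.resize(i[y:y+h,x:x+w,::-1],None,fx=s,fy=s,interpolation=cv2.INTER_CUBIC)
cv2.imwrite('pics/z5.png',np.hstack([f(im,264,225,40,40,10),f(im,215,145,100,100,4)]))
"
```

```text
t 9.9 pos [0.5499 0.2388 0.244 ] yaw 92.17 F [ 0.5  0.5 -0.7] w 0.502
shift -0.3943 -0.0338 -0.016 turn -0.0
[(array([16,  4, 15, 14, 71], dtype=int32), array([283.33802817, 244.07042254]))]
[ 2.85789126e-01 -2.03375649e-02  1.64710296e+00  2.99812096e-05
  1.49938289e+00  2.47779778e-01]
```

View pics/z5.png

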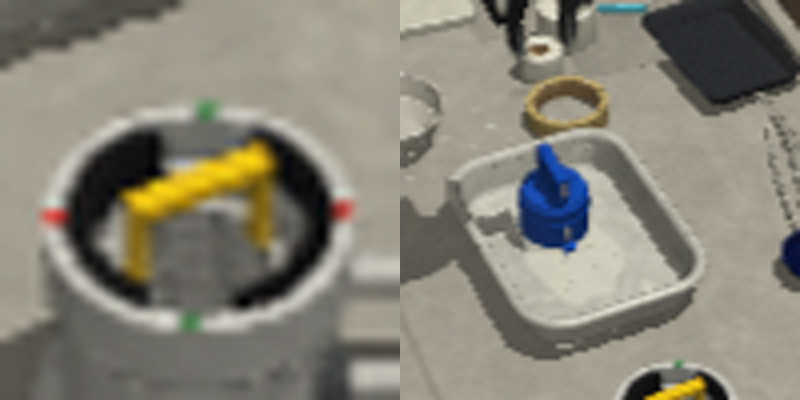

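The cover stands upright in the vat. The basket bar runs from crop (128,200) to (270,152), slanted relative to the red dots. I'll measure it in both views.

```bash
python3 - <<'E'
from h import *
np.set_printoptions(precision=4,suppress=True)
im=shot('top','t6')
hsv=cv2.cvtColor(im,cv2.COLOR_RGB2HSV)
x,y=320,195
m=cv2.inRange(hsv,(18,130,100),(34,255,255))[y:y+60,x:x+45]
p=np.argwhere(m)[:,::-1]+[x,y];print(len(p),p.min(0),p.max(0),p.mean(0),cv2.minAreaRect(p.astype(np.float32)))
S=lambda u,v:((u+.5)/10-.5+264,(v+.5)/10-.5+225)
a,b=[onz('side',*S(*q),.129) for q in((128,197),(270,152))];d=b-a
print('side ends',a,b,'c',(a+b)/2,np.linalg.norm(d),np.degrees(np.arctan2(d[1],d[0])))
cv2.imwrite('pics/z6.png',cv2.resize(im[y:y+40,x:x+45,::-1],None,fx=10,fy=10,interpolation=cv2.INTER_CUBIC))
E
```

```text
84 [339 211] [344 232] [341.1786 220.9524] ((341.5294189453125, 221.38235473632812), (21.09153938293457, 4.678486347198486), 85.60128784179688)
side ends [ 0.5042 -0.1566  0.129 ] [ 0.5607 -0.1556  0.129 ] c [ 0.5325 -0.1561  0.129 ] 0.05649679598693539 1.007633652703622
```

View pics/z6.png

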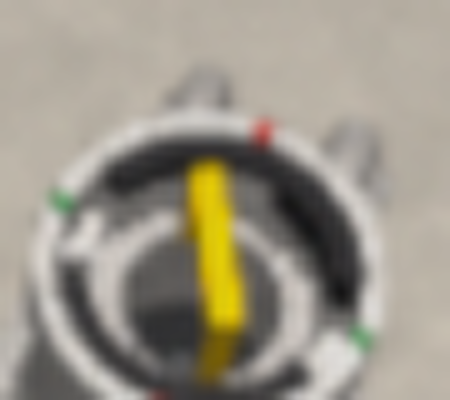

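Top view: the bar runs from crop (207,163) to (228,327).

```bash
python3 - <<'E'
from h import *
np.set_printoptions(precision=4,suppress=True)
T=lambda u,v:((u+.5)/10-.5+320,(v+.5)/10-.5+195)
S=lambda u,v:((u+.5)/10-.5+264,(v+.5)/10-.5+225)
a,b=[onz('top',*T(*q),.129) for q in((228,327),(207,163))];d=b-a
print('top',a,b,(a+b)/2,np.linalg.norm(d),np.degrees(np.arctan2(d[1],d[0])))
print(tri(*T(228,327),*S(128,197)),tri(*T(207,163),*S(270,152)))
go(.5315,-.156,.26,1.0)
E
```

```text
top [ 0.5011 -0.1596  0.129 ] [ 0.559  -0.1548  0.129 ] [ 0.5301 -0.1572  0.129 ] 0.058097241158554434 4.761730737685924
(array([ 0.5018, -0.1593,  0.1312]), np.float64(0.00310737765835476)) (array([ 0.5604, -0.1549,  0.1278]), np.float64(0.0014481932911291383))
t 10.0 pos [0.5543 0.2402 0.2527] yaw 92.17 F [0.7 0.6 0.2] w 0.501
shift -0.395 -0.0378 -0.0073 turn 91.17
```

>>> jog_arm(targets=[[-0.03,-0.003,0,0],[-0.068,-0.007,0,0],[-0.106,-0.01,0,0],[-0.144,-0.014,0,0],[-0.182,-0.018,0,0]], fingers=0.42)

```text
time: 10.42
tool_pos: [0.5387, 0.055, 0.2421]
tool_rot: [-0.0, 0.693, 0.721, -0.0]
contact_force: [0.4, -0.1, 0.0]
gripper_width: 0.417
```

>>> jog_arm(targets=[[-0.038,-0.004,0,0],[-0.076,-0.008,0,0],[-0.114,-0.011,0,0],[-0.152,-0.015,0,0],[-0.19,-0.018,0,0]])

```text
time: 10.83
tool_pos: [0.5278, -0.1359, 0.2422]
tool_rot: [0.0, 0.694, 0.72, 0.0]
contact_force: [2.0, -0.2, -0.2]
gripper_width: 0.417
```

>>> jog_arm(targets=[[-0.022,-0.002,0,7],[-0.022,-0.002,0,14],[-0.022,-0.002,0,21],[-0.022,-0.002,0,28],[-0.022,-0.002,0,35]])

```text
time: 11.25
tool_pos: [0.527, -0.1565, 0.2419]
tool_rot: [-0.0, 0.88, 0.475, -0.0]
contact_force: [-0.2, 0.2, 0.4]
gripper_width: 0.423
```

>>> jog_arm(targets=[[0,0,0,7],[0,0,0,14],[0,0,0,21],[0,0,0,28],[0,0,0,35]])

```text
time: 11.67
tool_pos: [0.5271, -0.1562, 0.2419]
tool_rot: [-0.0, 0.982, 0.189, -0.0]
contact_force: [-0.1, 0.4, 0.3]
gripper_width: 0.423
```

>>> jog_arm(targets=[[0,0,0,7],[0,0,0,14],[0,0,0,19.2],[0,0,0,19.2],[0,0,0,19.2]])

```text
time: 12.08
tool_pos: [0.5271, -0.1562, 0.2421]
tool_rot: [-0.0, 1.0, 0.027, -0.0]
contact_force: [0.0, -0.1, 0.3]
gripper_width: 0.42
```

```bash
python3 -c "
from h import *
go(.5313,-.1567,.16,3)
"
```

```text
t 12.08 pos [ 0.5271 -0.1562  0.2421] yaw 3.11 F [ 0.  -0.1  0.3] w 0.42
shift 0.0041 0.0008 0.0821 turn 0.11
```

Descend to just above the bar and look.

>>> jog_arm(targets=[[0.004,0.0008,0.03,0],[0.004,0.0008,0.065,0],[0.004,0.0008,0.09,0],[0.004,0.0008,0.1,0],[0.004,0.0008,0.1,0]])

```text
time: 12.5
tool_pos: [0.5292, -0.1559, 0.139]
tool_rot: [-0.001, 1.0, 0.027, -0.003]
contact_force: [0.2, -0.7, 0.5]
gripper_width: 0.42
```

```bash
python3 -c "
from h import *
im=shot('side','s7')
go(.5313,-.1567,.106,3)
cv2.imwrite('pics/z7.png',cv2.resize(im[205:265,254:314,::-1],None,fx=8,fy=8,interpolation=cv2.INTER_CUBIC))
"
```

```text
t 12.55 pos [ 0.5306 -0.1565  0.1416] yaw 3.03 F [1.4 0.8 0.5] w 0.421
shift 0.0007 0.0002 0.0356 turn 0.03
```

View pics/z7.png

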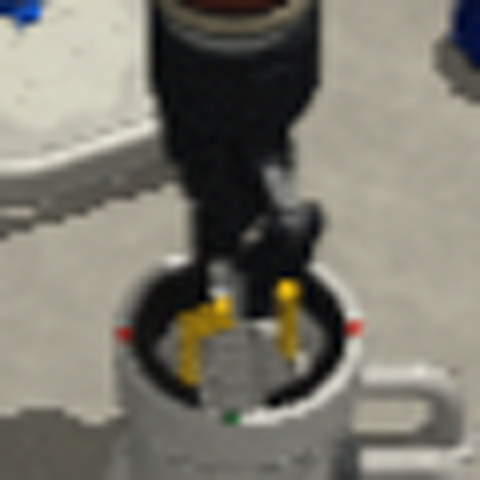

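The near finger is in front of the bar at mid-length. Descend and grip.

>>> jog_arm(targets=[[0.0005,0,0.012,0],[0.0005,0,0.024,0],[0.0005,0,0.034,0],[0.0005,0,0.036,0],[0.0005,0,0.036,0]])

```text
time: 12.97
tool_pos: [0.5311, -0.1565, 0.1053]
tool_rot: [-0.0, 1.0, 0.026, -0.001]
contact_force: [-0.8, -0.1, 0.4]
gripper_width: 0.422
```

>>> jog_arm(targets=[[0,0,0,0],[0,0,0,0],[0,0,0,0],[0,0,0,0],[0,0,0,0]], fingers=0.0)

```text
time: 13.38
tool_pos: [0.5324, -0.1565, 0.1074]
tool_rot: [-0.0, 1.0, 0.026, 0.001]
contact_force: [0.1, 2.9, 2.1]
gripper_width: 0.125
```

>>> jog_arm(targets=[[0,0,0,0],[0,0,0,0],[0,0,-0.003,0],[0,0,-0.008,0],[0,0,-0.012,0]])

```text
time: 13.8
tool_pos: [0.5309, -0.1571, 0.1181]
tool_rot: [0.0, 1.0, 0.026, -0.001]
contact_force: [-0.1, -0.4, -2.0]
gripper_width: 0.126
```

```bash
python3 -c "
from h import *
go(.5313,-.1567,.24,3)
"
```

```text
t 13.8 pos [ 0.5309 -0.1571  0.1181] yaw 2.97 F [-0.1 -0.4 -2. ] w 0.126
shift 0.0004 -0.0004 -0.1219 turn -0.03
```

>>> jog_arm(targets=[[0,0,-0.01,0],[0,0,-0.025,0],[0,0,-0.045,0],[0,0,-0.07,0],[0,0,-0.095,0]])

```text
time: 14.22
tool_pos: [0.5311, -0.1571, 0.2147]
tool_rot: [0.0, 1.0, 0.026, -0.001]
contact_force: [0.7, -0.6, -1.7]
gripper_width: 0.122
```

>>> jog_arm(targets=[[0,0,-0.025,0],[0,0,-0.045,0],[0,0,-0.05,0],[0,0,-0.05,0]])

```text
time: 14.55
tool_pos: [0.5326, -0.1575, 0.2665]
tool_rot: [0.001, 1.0, 0.026, 0.002]
contact_force: [0.2, -0.1, -2.8]
gripper_width: 0.126
```

```bash
python3 -c "
from h import *
V=np.array([.553,.184]);r=np.radians(3);p=V-.052*np.array([-np.sin(r),np.cos(r)]);print(p)
go(*p,.26,3)
im=shot('side','s8')
cv2.imwrite('pics/z8.png',cv2.resize(im[140:280,210:330,::-1],None,fx=4.2,fy=4.2,interpolation=cv2.INTER_CUBIC))
"
```

```text
[0.55572147 0.13207126]
t 14.55 pos [ 0.5326 -0.1575  0.2665] yaw 2.95 F [ 0.2 -0.1 -2.8] w 0.126
shift 0.038 -0.288 0.0065 turn -0.05
```

View pics/z8.png

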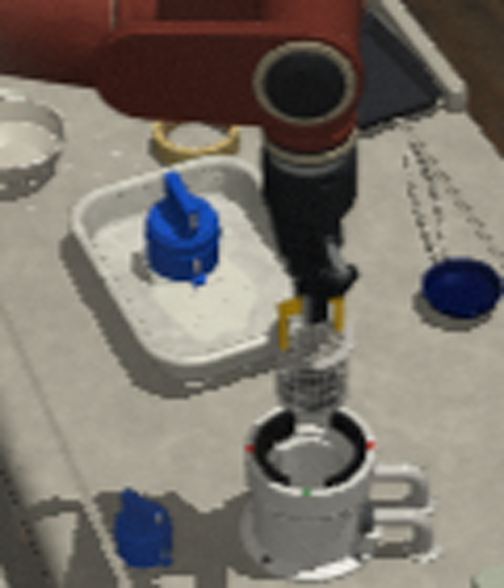

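The basket hangs level, clear of the rim, and the cover stands in the vat. Carrying it over.

>>> jog_arm(targets=[[0.003,-0.025,0,0],[0.008,-0.06,0,0],[0.013,-0.098,0,0],[0.018,-0.136,0,0],[0.023,-0.174,0,0]])

```text
time: 15.02
tool_pos: [0.5444, 0.0196, 0.2608]
tool_rot: [-0.0, 1.0, 0.025, -0.002]
contact_force: [1.2, 0.3, -2.1]
gripper_width: 0.122
```

>>> jog_arm(targets=[[0.005,-0.035,0,0],[0.009,-0.07,0,0],[0.013,-0.1,0,0],[0.015,-0.114,0,0],[0.015,-0.114,0,0]])

```text
time: 15.43
tool_pos: [0.5537, 0.1352, 0.261]
tool_rot: [-0.0, 1.0, 0.028, -0.002]
contact_force: [0.6, -0.1, -1.6]
gripper_width: 0.127
```

```bash
python3 -c "
from h import *
go(.5557,.132,.11,3)
"
```

```text
t 15.43 pos [0.5537 0.1352 0.261 ] yaw 3.19 F [ 0.6 -0.1 -1.6] w 0.127
shift 0.0018 0.0033 0.151 turn 0.19
```

>>> jog_arm(targets=[[0.001,0.003,0.03,0],[0.001,0.003,0.065,0],[0.001,0.003,0.1,0],[0.001,0.003,0.13,0],[0.001,0.003,0.15,0]])

```text
time: 15.85
tool_pos: [0.5529, 0.128, 0.1081]
tool_rot: [0.001, 1.0, 0.025, -0.004]
contact_force: [0.0, -0.1, -2.1]
gripper_width: 0.125
```

>>> jog_arm(targets=[[0,0,0.002,0],[0,0,0.005,0],[0,0,0.008,0],[0,0,0.01,0],[0,0,0.01,0]])

```text
time: 16.27
tool_pos: [0.557, 0.1297, 0.105]
tool_rot: [-0.0, 1.0, 0.026, 0.001]
contact_force: [-0.0, -0.3, -1.1]
gripper_width: 0.126
```

>>> jog_arm(targets=[[0,0,0.001,0],[0,0,0.002,0],[0,0,0.002,0],[0,0,0.002,0]])

```text
time: 16.6
tool_pos: [0.5561, 0.1299, 0.1019]
tool_rot: [-0.0, 1.0, 0.026, 0.0]
contact_force: [0.2, -0.2, -1.5]
gripper_width: 0.123
```

```bash
python3 -c "
from h import *
go(.5557,.132,.098,3)
"
```

```text
t 16.6 pos [0.5561 0.1299 0.1019] yaw 2.98 F [ 0.2 -0.2 -1.5] w 0.123
shift -0.0003 -0.0021 0.0039 turn -0.02
```

>>> jog_arm(targets=[[0,0,0.001,0],[0,0,0.002,0],[0,0,0.003,0],[0,0,0.003,0],[0,0,0.003,0]])

```text
time: 17.02
tool_pos: [0.5559, 0.1298, 0.0984]
tool_rot: [0.0, 1.0, 0.026, -0.0]
contact_force: [-1.1, 0.1, -1.8]
gripper_width: 0.123
```

>>> jog_arm(targets=[[0,0,0.001,0],[0,0,0.001,0],[0,0,0.001,0]])

```text
time: 17.27
tool_pos: [0.5559, 0.1298, 0.0975]
tool_rot: [0.0, 1.0, 0.026, -0.0]
contact_force: [-0.7, -0.6, -2.3]
gripper_width: 0.125
```

>>> jog_arm(targets=[[0,0,0.001,0],[0,0,0.001,0],[0,0,0.001,0]])

```text
time: 17.52
tool_pos: [0.5562, 0.1299, 0.0969]
tool_rot: [-0.0, 1.0, 0.026, 0.0]
contact_force: [0.0, 0.9, -0.2]
gripper_width: 0.128
```

>>> jog_arm(targets=[[0,0,0.001,0],[0,0,0.001,0],[0,0,0.001,0]])

```text
time: 17.77
tool_pos: [0.5568, 0.1301, 0.0967]
tool_rot: [-0.0, 1.0, 0.026, 0.001]
contact_force: [-0.3, 1.2, 3.8]
gripper_width: 0.125
```

>>> jog_arm(targets=[[0,0,0,0],[0,0,0,0],[0,0,0,0],[0,0,0,0]], fingers=0.42)

```text
time: 18.1
tool_pos: [0.5555, 0.1297, 0.095]
tool_rot: [0.0, 1.0, 0.026, -0.001]
contact_force: [0.9, 0.1, 0.8]
gripper_width: 0.424
```

>>> jog_arm(targets=[[0,0,-0.015,0],[0,0,-0.045,0],[0,0,-0.08,0],[0,0,-0.12,0],[0,0,-0.16,0]])

```text
time: 18.52
tool_pos: [0.5551, 0.1297, 0.2562]
tool_rot: [0.0, 1.0, 0.026, -0.001]
contact_force: [1.5, -0.4, -0.3]
gripper_width: 0.417
```

>>> jog_arm(targets=[[0,0.035,0,0],[0,0.07,0,0],[0,0.11,0,0],[0,0.15,0,0],[0,0.19,0,0]])

```text
time: 18.93
tool_pos: [0.5654, -0.0615, 0.2554]
tool_rot: [0.0, 1.0, 0.026, -0.0]
contact_force: [1.2, 0.1, -0.3]
gripper_width: 0.422
```

>>> jog_arm(targets=[[0,0,0,0],[0,0,0,0]])

```text
time: 19.1
tool_pos: [0.5655, -0.0617, 0.2551]
tool_rot: [-0.0, 1.0, 0.024, -0.0]
contact_force: [0.2, 0.4, 0.3]
gripper_width: 0.42
```

```bash
python3 -c "
from h import *
a=shot('top','t9');b=shot('side','s9')
f=lambda i,x,y:cv2.resize(i[y:y+110,x:x+130,::-1],None,fx=3,fy=3,interpolation=cv2.INTER_CUBIC)
cv2.imwrite('pics/z9.png',np.hstack([f(a,165,160),f(b,185,145)]))
go(.5557,.132,.098,3)
"
```

```text
t 19.2 pos [ 0.5656 -0.0595  0.2552] yaw 2.97 F [ 0.4 -0.2  0.3] w 0.42
shift -0.0 -0.1917 0.1572 turn -0.03
```

The viewer's limit is reached, so I'll check numerically by triangulating the yellow bar and blue cover and comparing the bystanders.

```bash
python3 - <<'E'
from h import *
np.set_printoptions(precision=3,suppress=True)
rd=lambda n:cv2.imread(f'pics/{n}.png')
def m(im,lo,hi,x,y,w,h):
    k=cv2.inRange(cv2.cvtColor(im[y:y+h,x:x+w],cv2.COLOR_BGR2HSV),lo,hi);p=np.argwhere(k)[:,::-1]+[x,y];return p
for nm,lo,hi in(('yellow',(22,150,100),(32,255,255)),('blue',(105,120,60),(125,255,255))):
    for n,f,w in(('top','t9',(190,185,95,80)),('side','s9',(225,165,70,70))):
        p=m(rd(f),lo,hi,*w)
        if not len(p): print(nm,n,'none');continue
        print(nm,n,len(p),'mean',p.mean(0),'min',p.min(0),'max',p.max(0),'toprow x',p[p[:,1]==p[:,1].min()][:,0])
for P in ((.556,.130,.121),(.5275,.130,.116),(.5845,.130,.116),(.550,.239,.104),(.550,.239,.010)):
    print(P,'top',pix('top',P).round(1),'side',pix('side',P).round(1))
# anything changed among bystanders / vat between first and last side and top pictures
for a,b in(('top0','t9'),('side0','s9')):
    d=(cv2.absdiff(rd(a),rd(b)).max(2)>45).astype(np.uint8);d=cv2.morphologyEx(d,cv2.MORPH_OPEN,np.ones((3,3),np.uint8))
    k,_,st,_=cv2.connectedComponentsWithStats(d);print(b,[list(map(int,s)) for s in st[1:] if s[4]>15])
E
```

```text
yellow top 62 mean [252.161 213.613] min [251 204] max [254 224] toprow x [251 252 253]
yellow side 54 mean [262.852 197.389] min [257 193] max [269 205] toprow x [268]
blue top 449 mean [222.84  223.412] min [210 211] max [236 235] toprow x [222]
blue side 249 mean [251.787 194.088] min [245 181] max [261 206] toprow x [250 251]
(0.556, 0.13, 0.121) top [252.3 211.2] side [261.9 194.9]
(0.5275, 0.13, 0.116) top [252.  219.8] side [255.4 197.6]
(0.5845, 0.13, 0.116) top [252.7 204. ] side [268.5 194.1]
(0.55, 0.239, 0.104) top [219.2 214.4] side [251.6 182.8]
(0.55, 0.239, 0.01) top [221.9 226.1] side [252.7 199.6]
t9 [[309, 128, 23, 8, 104], [274, 137, 75, 121, 4740], [329, 203, 25, 31, 565], [245, 204, 27, 69, 833], [209, 211, 28, 31, 612], [303, 233, 257, 73, 9271], [249, 278, 10, 22, 136], [259, 286, 34, 38, 441], [372, 302, 5, 13, 43], [337, 326, 7, 8, 42], [163, 328, 89, 10, 640], [238, 329, 40, 72, 1558], [291, 335, 44, 4, 152], [271, 344, 58, 56, 993], [217, 349, 22, 11, 152], [316, 369, 29, 51, 682], [316, 380, 3, 9, 27], [311, 390, 7, 11, 35], [296, 404, 12, 6, 38], [236, 406, 6, 14, 59], [284, 406, 8, 4, 24]]
s9 [[159, 86, 17, 25, 206], [147, 90, 13, 19, 104], [128, 111, 3, 11, 33], [169, 112, 128, 90, 4441], [88, 116, 9, 15, 54], [76, 130, 5, 6, 25], [133, 131, 17, 13, 137], [123, 132, 7, 7, 42], [141, 144, 10, 15, 81], [241, 181, 29, 26, 415], [169, 183, 45, 102, 538], [185, 182, 86, 170, 3870], [140, 208, 18, 16, 132], [256, 209, 15, 13, 166], [273, 230, 22, 27, 480], [246, 238, 19, 20, 156], [148, 241, 22, 10, 144], [92, 258, 15, 11, 107], [222, 260, 7, 3, 21], [171, 264, 5, 4, 17], [127, 293, 12, 6, 58], [222, 294, 5, 6, 22], [104, 300, 44, 19, 559], [235, 326, 5, 5, 24]]
```

```bash
python3 -c "
from plant import manip
print(manip.job_done())"
```

```text
the job is handed in; nothing more can be done
None
```

I carried out the whole job and handed it in at about 19 s of the 67 s allowed; no verdict was reported.

- **Cover:** I gripped the bar and pressed it down to about 11 N, which should be about 7 mm. I turned it about 85° counter-clockwise until a lug lined up with the green dot, then lifted it off. The wrist read at most about 14 N at the readings between moves. The cover stands handle up in the far half of the vat.
- **Basket:** I gripped it by the yellow bar and lifted it out straight. It hung level, and I set it down beside the cover in the near half of the vat. The gripper is open and clear of everything.

**Last checks:**
- **No final picture viewed:** I had used all 12 views, so I checked the last pictures by pixel measurement only.
- **Basket:** the yellow bar lies within about 2–4 px (roughly 6–12 mm) of where an upright basket should show, in both views.
- **Cover:** it matches within about 1 px in the side view. In the top view its blue area is about 1–3 px off to the basket's side, which I put down to the visible lug.
- **Bystanders and vat:** comparing the first and last pictures showed no change at the bowl, tape roll, dish or scissors, though the arm covers the dish in the top view, so there I relied on the side view. I did not measure the vat again at the end. A picture taken just before the cover went in still matched my first estimate.

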